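# Cover the fermenting jars with their own lids

## Robot

A 7-joint arm with a two-finger parallel gripper is mounted at the origin on the work surface. World frame = base frame: x ahead of the robot, y to its left, z up, the work surface at z = 0. Lengths are in m, angles in rad, forces in N, time in s.
With the tool pointing down it reaches from about 0.425 to 0.925 m from the base axis. Payload 6.8 kg.
Tool frame: the origin (TCP) lies midway between the tips of the shut fingers; the grasp point (between the pads) lies r.grasp_offset behind it (r.grasp_offset is the distance from the TCP to the grasp point, in m); z points along the fingers, y is the direction in which the jaws open and shut (so a half turn about z gives the same grasp; the last joint's range is limited). The gripper opens to 85 mm and grips with 20 to 120 N. Pads are 22 mm wide; open, the fingers measure 114 mm over their backs; the gripper's body (76 mm by 85 mm) begins 54 mm behind the grasp point. The pads swing forward as they close: fully open they stand 13 mm farther back than shut.
Start: joints at [1.032, 0.477, 0.022, 1.555, -0.011, 1.109, -0.083], TCP at [0.282, -0.613, 0.231] pointing down, gripper open.
Joint ranges: [-2.96, 2.96], [-0.34, 2.1], [-1.41, 1.46], [0.24, 2.44], [-1.37, 4.51], [0.17, 1.92], [-2.96, 2.96]. Speed limits (rad/s): [2.39, 2.39, 3.14, 3.14, 3.14, 3.14, 3.14].

## Interface

Orientations are given as a rotation vector (axis times angle).
In Python, from bench import r gives the robot as it stands. The module is installed in compiled form; this text tells all that it offers.
- The arm moves only by the tool send_rows, never from a script. Its argument "moves" is one flat list of numbers, 4 for each row, row after row: the shift along the tool's x, y, z in mm, then the turn about the tool's z in degrees. A call has 1 to 8 rows; each row is the pose to reach, as a shift and turn from the pose commanded when the call began, along the tool's axes at that moment; what a row does not reach only later rows make up. A row lasts 1/8 s, in which the tool goes at most 62.5 mm and 10.7 degrees, less where a joint would pass 70% of its speed; a pose out of reach is approached as far as the arm can. A call with a gripper value outside its range is refused whole. "hand" is the closure, from 0 (fully open) to 1 (shut), set as the call begins (left out, the last holds). The fingers move at their own pace and stop on an object; "newtons" is the grip in N (left out, the last holds). Time passes only in rows, so rows that repeat a pose let the fingers close. It gives the time, the measured TCP pose, the force and the opening at its end, in the units of the state.
- r.get_obs(): the state, without advancing time (a new reading comes with each control period).
- r.grab_frame(name): name is "side" or "top" or "wrist"; returns a dict with "img" (480x640x3 uint8, red, green, blue), "mtx" (3x3 intrinsics, pixels), "world_to_cam" (4x4, takes a point from world to camera coordinates). Camera axes: x right, y up, looking along -z (the intrinsics and any distortion apply to the point x, -y, -z); pixel columns grow to the right and rows downward; lengths in m; the calibration is good to about 2 mm. The wrist camera is an equidistant fisheye: a pixel r from the principal point sees the ray r / f radians off the axis. A picture is of the moment at which its call begins. There is no depth.
- r.hand_in(): hands the job in, once; it reports no verdict.
The state is a dict: "clock": time; "joints": joint angles; "qvel": joint speeds; "tau": joint torques, N m; "tcp_pos": TCP position; "orientation": TCP orientation; "contact_force": force on the tool from outside, world axes, zero at the start; "moment": the same for the moment, N m; "grip_width": finger opening in m.
Only numpy, scipy, OpenCV 4.12 (cv2) and the standard library are available. Lean on these libraries where they do the work, as an engineer would, in place of code of your own. Each camera call takes 0.05 s, during which the arm holds its last target.

## Task

Put the three wooden lids on the three open jars, each on the jar of its own size (small on small, medium on medium, large on large), so that it sits level with its plug in the mouth. Leave the jars standing where they are, and leave the white ceramic weights and the sealed jar alone.

Things in the scene. Friction and masses are not known exactly. Their poses are not given: they have to be found in the camera images.
- lid_small: The small of three loose wooden lids: a pale wood disc 60 mm across with a darker upright round knob (22 mm across, 28 mm tall) at its centre and a locating plug (26 mm across, 8 mm deep) under it. It lies knob up on the bench, standing on its plug. Origin: centre of the plug's underside, z up along the knob. Above the origin: plug 0-8 mm, disc 8-16 mm, knob 16-44 mm. About 45 g.
- lid_medium: The medium of three loose wooden lids: a pale wood disc 82 mm across with a darker upright round knob (22 mm across, 28 mm tall) at its centre and a locating plug (48 mm across, 8 mm deep) under it. It lies knob up on the bench, standing on its plug. Origin: centre of the plug's underside, z up along the knob. Above the origin: plug 0-8 mm, disc 8-16 mm, knob 16-44 mm. About 65 g.
- lid_large: The large of three loose wooden lids: a pale wood disc 104 mm across with a darker upright round knob (22 mm across, 28 mm tall) at its centre and a locating plug (70 mm across, 8 mm deep) under it. It lies knob up on the bench, standing on its plug. Origin: centre of the plug's underside, z up along the knob. Above the origin: plug 0-8 mm, disc 8-16 mm, knob 16-44 mm. About 95 g.
- jar_small: The small of three empty, open amber glass jars with a shoulder and round mouth: 85 mm tall, body 58 mm across, mouth 40 mm inside, wall 4 mm. Origin: centre of its underside, z up; the rim is 85 mm above it. With its own lid on, the plug hangs in the mouth (7 mm play all round), the disc rests on the rim and the lid's origin is 77 mm above the jar's. Stands loose on the bench.
- jar_medium: The medium of three empty, open amber glass jars with a shoulder and round mouth: 95 mm tall, body 80 mm across, mouth 62 mm inside, wall 4 mm. Origin: centre of its underside, z up; the rim is 95 mm above it. With its own lid on, the plug hangs in the mouth (7 mm play all round), the disc rests on the rim and the lid's origin is 87 mm above the jar's. Stands loose on the bench.
- jar_large: The large of three empty, open amber glass jars with a shoulder and round mouth: 105 mm tall, body 102 mm across, mouth 84 mm inside, wall 4 mm. Origin: centre of its underside, z up; the rim is 105 mm above it. With its own lid on, the plug hangs in the mouth (7 mm play all round), the disc rests on the rim and the lid's origin is 97 mm above the jar's. Stands loose on the bench.
- weight_a: A white ceramic fermenting weight: a plain round disc without a knob, 68 mm across and 18 mm thick, shallow dimple on top, lying on the bench among the lids. Not a lid; leave it alone. Origin: centre of its underside.
- weight_b: A second, identical white ceramic fermenting weight: a plain round disc without a knob, 68 mm across and 18 mm thick, shallow dimple on top, lying on the bench among the lids. Not a lid; leave it alone. Origin: centre of its underside.
- jar_sealed: A closed amber jar with a flat white screw cap (cap 65 mm across), 100 mm tall, body 72 mm across, standing in the row with the open jars. It needs no lid; leave it alone. Origin: centre of its underside.
Mind the look-alikes: they are no part of the job. Leave any red or yellow look-alike of the jar_large alone.

How it is judged:
By the outcome, as a careful person would: the job done as asked, in the order asked, and still so for the second after the job is handed in, with the robot touching nothing.
It also fails if it takes over 96 s, if anything falls off the work surface, if the arm or the gripper's body presses on something with over 40 N, if the wrist force passes 120 N, or if a joint passes its speed limit or range.

## Working session

There is one attempt and no reset: what is moved stays moved. The work goes in short steps, Python scripts to look and compute and a tool call to move; the robot and the scene stay as the last step left them, time stands still between calls to the robot, and variables do not carry over. Pictures are saved under pics/ and viewed, and the job is handed in when it is done.

Besides the shell and the picture viewer there is one more tool, called after "Request:" in YAML: its name, and indented under it one key for each argument. send_rows: Moves the arm, as the interface text tells. Its arguments: {"type":"object","properties":{"moves":{"type":"array"},"hand":{"type":"number"},"newtons":{"type":"number"}},"required":["moves"]}

```bash
mkdir -p pics; python3 - <<'E'
from bench import r
import cv2,numpy as np
o=r.get_obs();print(o, r.grasp_offset)
for n in("side","top"):
    f=r.grab_frame(n);cv2.imwrite(f"pics/{n}0.png",f["img"][:,:,::-1]);np.savez(f"pics/{n}0.npz",**{k:np.array(v) for k,v in f.items()})
    print(n,f["mtx"],f["world_to_cam"],f.keys())
E
```

```text
{'clock': 0.0, 'joints': array([ 1.0318954 ,  0.47776941,  0.02238676,  1.55647737, -0.01147835,
        1.10929138, -0.08308871]), 'qvel': array([-0.00085972,  0.00029985, -0.00038695,  0.0018223 , -0.00038166,
       -0.00169716,  0.00195688]), 'tau': array([-7.40963460e-04, -5.96448898e+01,  1.60732336e+00, -2.81195551e+01,
        1.23590036e-02,  9.44252126e-03, -1.81846858e-06]), 'tcp_pos': array([ 0.28158161, -0.61280231,  0.23033628]), 'orientation': array([-3.06730371e+00, -6.71110957e-01,  8.75600102e-04]), 'contact_force': array([ 0.13921721, -0.10365559, -0.31224943]), 'moment': array([ 0.03866761, -0.03505681, -0.02244152]), 'grip_width': 0.08540425674100265} 0.0187
side [[538.38713282   0.         316.53919925]
 [  0.         538.38713282 236.35259038]
 [  0.           0.           1.        ]] [[ 0.99979764 -0.0118934   0.01622425 -0.57526831]
 [-0.00445557  0.65555655  0.75513294 -0.07058673]
 [-0.01961701 -0.75505242  0.6553709  -1.1552726 ]
 [ 0.          0.          0.          1.        ]] dict_keys(['img', 'mtx', 'world_to_cam'])
top [[462.71225631   0.         318.63599732]
 [  0.         462.71225631 245.19762581]
 [  0.           0.           1.        ]] [[ 0.00303206 -0.99997844 -0.0058253   0.04919127]
 [ 0.99203256  0.00227419  0.12596122 -0.59268949]
 [-0.12594526 -0.00616081  0.99201806 -1.04037813]
 [ 0.          0.          0.          1.        ]] dict_keys(['img', 'mtx', 'world_to_cam'])
```

View pics/top0.png

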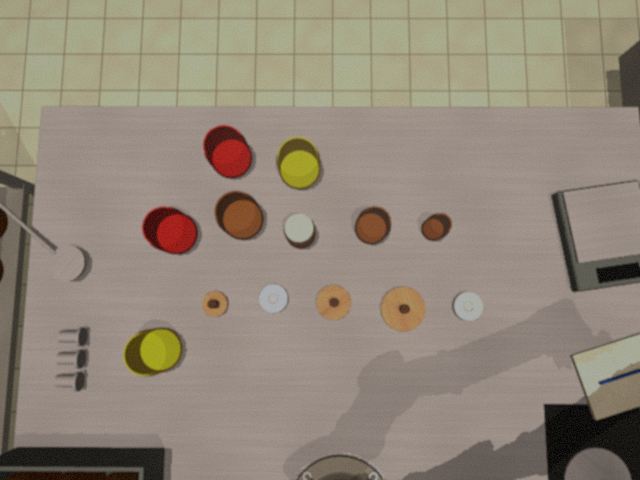

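View pics/side0.png

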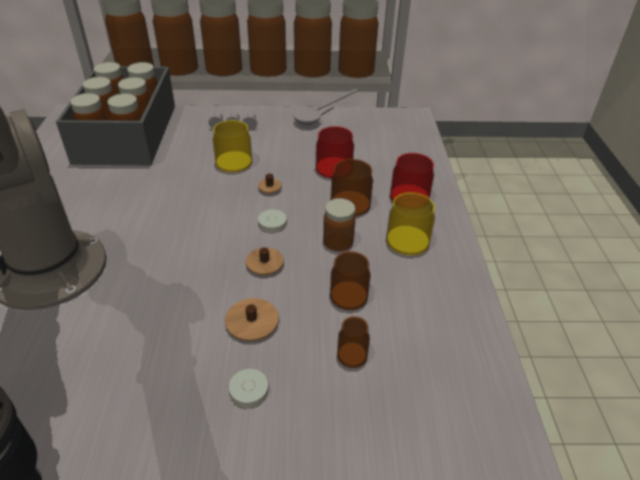

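The top view shows lids small (215,303), medium (333,302) and large (403,309). Amber open jars are large (240,215), medium (373,226) and small (435,227), and the sealed jar is at (299,230). The red jars (228,152), (170,230) and yellow jars (299,163), (153,351) are look-alikes, since only the amber ones fit "amber glass". I'll confirm in an enlarged crop.

```bash
python3 - <<'E'
import cv2
a=cv2.imread("pics/top0.png")[170:345,190:490];cv2.imwrite("pics/crop0.png",cv2.resize(a,(798,466),interpolation=cv2.INTER_CUBIC))
a=cv2.imread("pics/side0.png")[150:410,215:445];cv2.imwrite("pics/crop1.png",cv2.resize(a,(530,600),interpolation=cv2.INTER_CUBIC))
E
```

```text
(no output)
```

View pics/crop0.png

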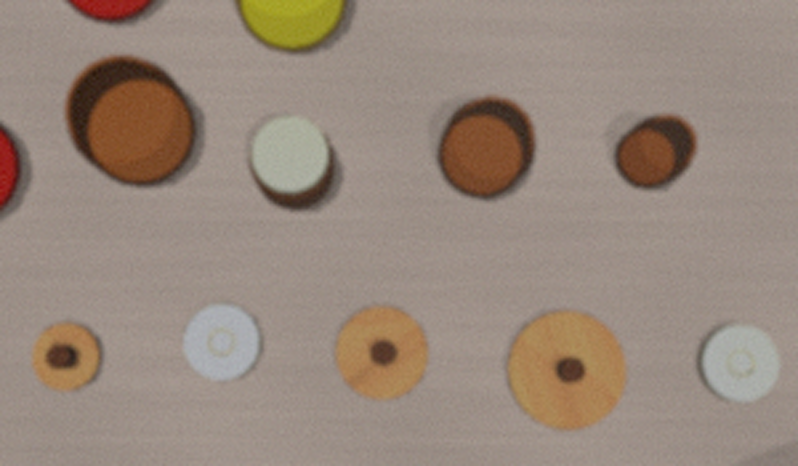

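View pics/crop1.png

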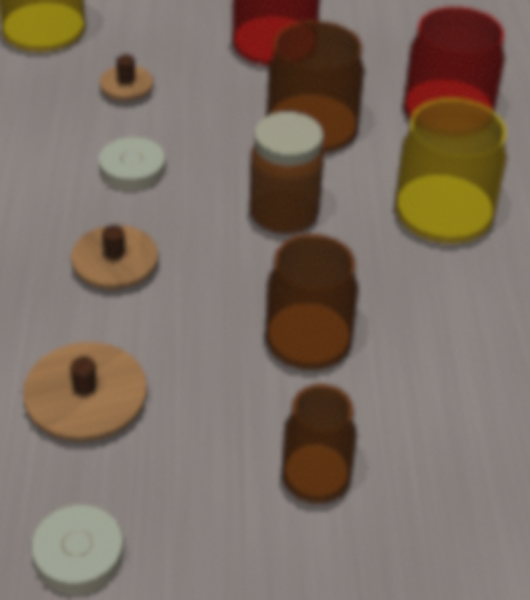

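The crops confirm it: three amber open jars (large left, medium and small right of the white-capped sealed one in the top view) and three knobbed wooden lids. Next I measure them.

```bash
cat > h.py <<'E'
import numpy as np,cv2
from scipy.optimize import least_squares
def ray(f,uv):
    K=f["mtx"];T=np.array(f["world_to_cam"]);uv=np.atleast_2d(uv).astype(float)
    d=np.c_[(uv[:,0]-K[0,2])/K[0,0],-(uv[:,1]-K[1,2])/K[1,1],-np.ones(len(uv))]
    R=T[:3,:3];return -R.T@T[:3,3],d@R
def plane(f,uv,z):
    c,d=ray(f,uv);return c+d*((z-c[2])/d[:,2])[:,None]
def proj(f,P):
    K=f["mtx"];T=np.array(f["world_to_cam"]);p=np.atleast_2d(P)@T[:3,:3].T+T[:3,3]
    return np.c_[K[0,0]*p[:,0]/-p[:,2]+K[0,2],K[1,1]*-p[:,1]/-p[:,2]+K[1,2]]
def cont(m,seed):
    n,l,s,c=cv2.connectedComponentsWithStats(m.astype(np.uint8)*255)
    ids=[i for i in range(1,n) if s[i,4]>30];i=min(ids,key=lambda i:np.hypot(*(c[i]-seed)))
    cs,_=cv2.findContours((l==i).astype(np.uint8),cv2.RETR_EXTERNAL,cv2.CHAIN_APPROX_NONE)
    return max(cs,key=len)[:,0,:],s[i,4],c[i]
def fitc(p,rad=None):
    c0=p.mean(0)
    if rad is None:
        s=least_squares(lambda q:np.hypot(p[:,0]-q[0],p[:,1]-q[1])-q[2],[*c0,.04],loss="soft_l1",f_scale=.002).x;return s
    return np.r_[least_squares(lambda q:np.hypot(p[:,0]-q[0],p[:,1]-q[1])-rad,c0,loss="soft_l1",f_scale=.002).x,rad]
E
python3 - <<'E'
from h import *
for n in ("top","side"):
    f=np.load(f"pics/{n}0.npz");im=f["img"];hsv=cv2.cvtColor(im,cv2.COLOR_RGB2HSV)
    print(n,"cam",ray(f,[0,0])[0])
    S={"top":dict(s=(215,303),m=(333,302),l=(403,309),js=(435,227),jm=(373,226),jl=(240,215)),
       "side":dict(s=(270,186),m=(265,262),l=(252,320),js=(353,342),jm=(350,280),jl=(352,187))}[n]
    for k,(u,v) in S.items(): print(k,hsv[v,u],hsv[v,u+9])
    sat=(hsv[...,1]>75)&(hsv[...,0]<25)
    C=ray(f,[0,0])[0]
    for k in "sml":
        c,a,cc=cont(sat,S[k]);q=plane(f,c,.016);print("lid",k,a,cc.round(1),"hull16:",fitc(q[:,:2]).round(4))
    for k,H,R in(("js",.085,.024),("jm",.095,.035),("jl",.105,.046)):
        c,a,cc=cont(sat,S[k]);hull=cv2.convexHull(c)[:,0,:]
        q=plane(f,c,H)[:,:2]; 
        b=plane(f,np.array([S[k]]),.05)[0,:2];out=(b-C[:2])/np.linalg.norm(b-C[:2])
        # far-side points: outermost along direction within 1.2R of extreme
        t=q@out;sel=t>t.max()-R*.8
        e=fitc(q[sel],R);res=np.hypot(*(q[sel]-e[:2]).T)-R
        g=fitc(plane(f,c,0.0)[:,:2][t<t.min()+R*.8])
        print("jar",k,a,cc.round(1),"rim",e.round(4),"rms",res.std().round(4),sel.sum(),"base",g.round(4))
E
```

```text
top cam [0.45678743 0.04412853 1.10701634]
s [  8 126  85] [ 17 132 170]
m [ 11 120  85] [ 15 135 166]
l [  9 136  86] [ 17 119 169]
js [ 13 185 121] [ 10 108  66]
jm [ 12 175 124] [ 12 165 131]
jl [ 13 188 133] [ 12 169 136]
lid s 529 [214.4 303.5] hull16: [0.4572 0.2947 0.0292]
lid m 970 [333.1 302.1] hull16: [0.4615 0.0166 0.0399]
lid l 1572 [402.7 308.6] hull16: [ 0.4469 -0.1456  0.0509]
jar js 601 [436.5 226.1] rim [ 0.6365 -0.2217  0.024 ] rms 0.0007 26 base [ 0.6386 -0.2246  0.0261]
jar jm 1039 [372.7 224.6] rim [ 0.6381 -0.0734  0.035 ] rms 0.0007 38 base [ 0.6404 -0.0749  0.0375]
jar jl 1792 [238.3 214.6] rim [0.6596 0.2351 0.046 ] rms 0.0008 52 base [0.6613 0.2362 0.048 ]
side cam [ 0.5521744  -0.83285968  0.8197677 ]
s [ 14 126  79] [ 15 127 141]
m [ 15 129  71] [ 15 128 152]
l [ 11 132  56] [ 15 128 158]
js [ 13 200  74] [ 12 199  55]
jm [ 13 196  65] [ 13 193  58]
jl [ 13 192  61] [ 13 198  58]
lid s 311 [269.2 184.8] hull16: [0.458  0.2916 0.0312]
lid m 823 [264.2 261. ] hull16: [0.4623 0.0122 0.041 ]
lid l 1822 [251.4 319.2] hull16: [ 0.4476 -0.1497  0.052 ]
jar js 1351 [353.1 342.1] rim [ 0.6378 -0.2274  0.024 ] rms 0.0008 28 base [ 0.638  -0.2243  0.0264]
jar jm 1351 [353.1 342.1] rim [ 0.6356 -0.2493  0.035 ] rms 0.0044 37 base [ 0.6381 -0.2247  0.0262]
jar jl 6040 [344.8 214.1] rim [0.6262 0.3919 0.046 ] rms 0.0011 35 base [ 0.6404 -0.0749  0.037 ]
```

Request:
send_rows:
  moves: [50,-44,0,3,105,-93,0,6,165,-147,0,10,225,-200,0,14,280,-249,0,18,335,-298,0,22,390,-347,0,24.7,440,-392,0,24.7]
  hand: 0
  newtons: 30

```text
clock: 1.1
tcp_pos: [0.4827, -0.1534, 0.2312]
orientation: [3.141, -0.002, -0.0]
contact_force: [0.9, -1.3, -0.1]
grip_width: 0.0854
```

```bash
cat > to.py <<'E'
import sys
from bench import r
import numpy as np
from scipy.spatial.transform import Rotation as R
o=r.get_obs();M=R.from_rotvec(o["orientation"]).as_matrix();t=o["clock"]
print(round(t,2),o["tcp_pos"].round(4),"x",M[:,0].round(3),"z",M[:,2].round(3),o["contact_force"].round(1),o["grip_width"].round(4),"q",o["joints"].round(2))
if len(sys.argv)>3: print("shift",(M.T@(np.array(sys.argv[1:4],float)-o["tcp_pos"])*1000).round(1))
E
python3 to.py .4575 .2935 .16
```

```text
Traceback (most recent call last):
  File "to.py", line 6, in <module>
    print(round(t,2),o["tcp_pos"].round(4),"x",M[:,0].round(3),"z",M[:,2].round(3),o["contact_force"].round(1),o["grip_width"].round(4),"q",o["joints"].round(2))
                                                                                                               ^^^^^^^^^^^^^^^^^^^^^
AttributeError: 'float' object has no attribute 'round'
```

Request:
send_rows:
  moves: [-5,-40,0,0,-12,-90,10,0,-20,-145,20,0,-30,-205,30,0,-40,-265,40,0,-50,-315,45,0,-57,-350,50,0,-60,-366,50,0]

```text
clock: 2.1
tcp_pos: [0.4212, 0.2129, 0.1808]
orientation: [-3.141, -0.005, 0.002]
contact_force: [0.2, -1.0, 0.0]
grip_width: 0.0854
```

```bash
sed -i 's/o\["grip_width"\].round(4)/round(o["grip_width"],4)/' to.py; python3 to.py .4575 .2935 .16
```

```text
2.1 [0.4212 0.2129 0.1808] x [ 1.     0.003 -0.001] z [-0.001  0.    -1.   ] [ 0.2 -1.   0. ] 0.0854 q [-0.23  0.24 -0.42  2.05  0.12  0.88 -2.29]
shift [ 36.5 -80.5  20.7]
```

Request:
send_rows:
  moves: [12,-25,5,0,25,-50,12,0,33,-72,18,0,36.5,-80.5,20,0,36.5,-80.5,20,0]

```text
clock: 2.72
tcp_pos: [0.4588, 0.2913, 0.161]
orientation: [3.141, 0.001, -0.001]
contact_force: [-0.1, -0.1, 0.1]
grip_width: 0.0854
```

```bash
python3 to.py .4575 .2935 .021; python3 - <<'E'
from bench import r
import cv2,numpy as np
f=r.grab_frame("wrist");cv2.imwrite("pics/w1.png",f["img"][:,:,::-1]);np.savez("pics/w1.npz",**{k:np.array(v) for k,v in f.items()});print(f["mtx"],f["world_to_cam"])
E
```

```text
2.73 [0.4588 0.2913 0.161 ] x [ 1.     0.    -0.001] z [-0.001 -0.    -1.   ] [-0.1 -0.1  0.1] 0.0854 q [-0.34  0.38 -0.42  1.92  0.19  0.89 -2.43]
shift [ -1.2  -2.3 140. ]
[[371.64829954   0.         330.15439416]
 [  0.         371.64829954 239.62444691]
 [  0.           0.           1.        ]] [[ 8.26304074e-04 -9.99999658e-01 -2.43393017e-05  2.90901879e-01]
 [ 9.51570642e-01  7.93769580e-04 -3.07429151e-01 -4.17848150e-01]
 [ 3.07429065e-01  2.30869395e-04  9.51570973e-01 -4.54773068e-01]
 [ 0.00000000e+00  0.00000000e+00  0.00000000e+00  1.00000000e+00]]
```

View pics/w1.png

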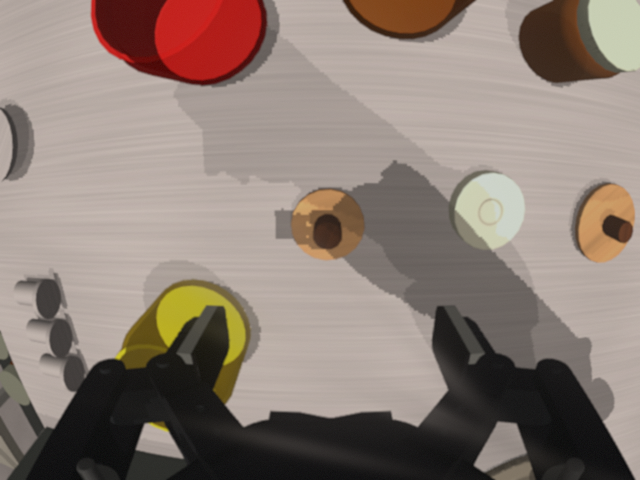

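Wrist view: the lid_small disc is at (328,224), its knob top at (327,233). A yellow jar stands at lower left (200,320), so I'll check clearance from it and refine the lid position.

```bash
cat >> h.py <<'E'
def fish(f,uv,z):
    K=f["mtx"];T=np.array(f["world_to_cam"]);uv=np.atleast_2d(uv).astype(float)
    a=(uv-[K[0,2],K[1,2]])/K[0,0];t=np.linalg.norm(a,axis=1)
    s=np.where(t>1e-9,np.sin(t)/np.maximum(t,1e-9),1)
    d=np.c_[a[:,0]*s,-a[:,1]*s,-np.cos(t)]
    c=-T[:3,:3].T@T[:3,3];d=d@T[:3,:3];return c+d*((z-c[2])/d[:,2])[:,None]
E
python3 - <<'E'
from h import *
f=np.load("pics/w1.npz");hsv=cv2.cvtColor(f["img"],cv2.COLOR_RGB2HSV)
w=(hsv[...,1]>75)&(hsv[...,0]<25)
c,a,cc=cont(w,(328,224));print("disc",a,cc,fitc(fish(f,c,.016)[:,:2]).round(4),fitc(fish(f,c,.012)[:,:2]).round(4))
k=w&(hsv[...,2]<85)
c,a,cc=cont(k,(327,232));print("knob",a,cc,c.min(0),c.max(0));print("knobtop mid",fish(f,[[327,237]],.044))
t=np.load("pics/top0.npz");hs=cv2.cvtColor(t["img"],cv2.COLOR_RGB2HSV)
c,a,cc=cont((hs[...,1]>90)&(abs(hs[...,0].astype(int)-29)<5),(153,351))
p=plane(t,c,0.105);q=plane(t,c,0);print("yellow rim-plane y",p[:,1].min(),p[:,1].max(),"x",p[:,0].min(),p[:,0].max(),"z0:",q[:,1].min(),q[:,0].max())
E
```

```text
disc 4099 [327.27543303 223.91022201] [0.4566 0.2936 0.0294] [0.4554 0.2937 0.0298]
knob 780 [327.1974359  230.89487179] [314 214] [341 247]
knobtop mid [[0.45511003 0.29359351 0.044     ]]
yellow rim-plane y 0.3441843071973927 0.43180533524542625 x 0.31508403518016215 0.402659944950973 z0: 0.37562676456053956 0.3969879954435541
```

Request:
send_rows:
  moves: [-2,-2.3,20,0,-2,-2.3,50,0,-2,-2.3,80,0,-2,-2.3,105,0,-2,-2.3,125,0,-2,-2.3,138,0,-2,-2.3,138,0,-2,-2.3,138,0]

```text
clock: 3.78
tcp_pos: [0.4575, 0.2937, 0.0241]
orientation: [-3.141, 0.001, -0.002]
contact_force: [-0.2, 0.3, -0.4]
grip_width: 0.0855
```

```bash
python3 to.py .457 .2936 .022
```

```text
3.77 [0.4575 0.2937 0.0241] x [ 1.    -0.001  0.001] z [ 0.001  0.001 -1.   ] [-0.2  0.3 -0.4] 0.0855 q [-0.41  0.58 -0.34  2.    0.32  0.62 -2.54]
shift [-0.5  0.1  2.1]
```

Close, then lift.

Request:
send_rows:
  moves: [0,0,1.5,0,0,0,1.5,0,0,0,1.5,0,0,0,1.5,0,0,0,1.5,0,0,0,1.5,0,0,0,1.5,0,0,0,1.5,0]
  hand: 1
  newtons: 40

```text
clock: 4.78
tcp_pos: [0.4572, 0.2936, 0.0221]
orientation: [-3.141, 0.001, -0.001]
contact_force: [-1.0, -0.5, 4.9]
grip_width: 0.0208
```

```bash
python3 to.py .457 .2936 .19
```

```text
4.78 [0.4572 0.2936 0.0221] x [ 1. -0.  0.] z [ 0.  0. -1.] [-1.  -0.5  4.9] 0.0208 q [-0.42  0.58 -0.34  2.    0.32  0.62 -2.54]
shift [-1.000e-01 -0.000e+00 -1.679e+02]
```

Request:
send_rows:
  moves: [0,0,-8,0,0,0,-30,0,0,0,-60,0,0,0,-95,0,0,0,-125,0,0,0,-150,0,0,0,-160,0,0,0,-160,0]

```text
clock: 5.78
tcp_pos: [0.4571, 0.2935, 0.182]
orientation: [-3.141, 0.001, -0.001]
contact_force: [-0.3, -0.4, -0.8]
grip_width: 0.0204
```

```bash
python3 to.py .638 -.2245 .19; python3 - <<'E'
from bench import r
import cv2,numpy as np
f=r.grab_frame("wrist");cv2.imwrite("pics/w2.png",f["img"][:,:,::-1])
E
```

```text
5.78 [0.4571 0.2935 0.182 ] x [ 1.    -0.     0.001] z [ 0.001  0.    -1.   ] [-0.3 -0.4 -0.8] 0.0204 q [-0.33  0.35 -0.43  1.9   0.18  0.93 -2.42]
shift [181.1 517.9  -8. ]
```

View pics/w2.png

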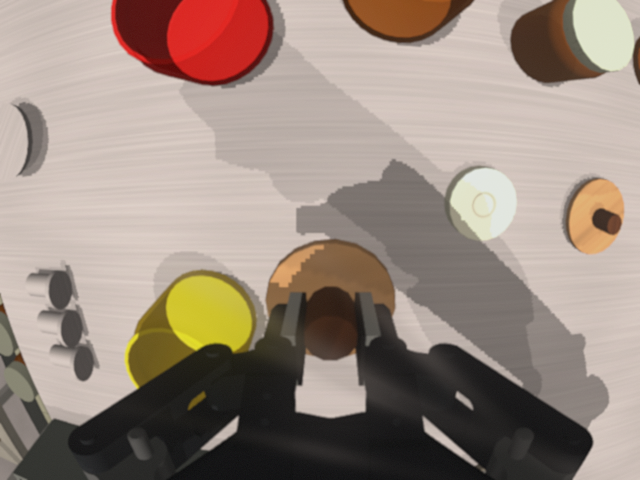

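The lid is held level between the fingers at (330,290). I carry it to the small jar.

Request:
send_rows:
  moves: [8,15,-3,0,20,50,-6,0,37,95,-8,0,54,145,-8,0,72,195,-8,0,89,245,-8,0,107,295,-8,0,124,345,-8,0]

```text
clock: 6.82
tcp_pos: [0.5807, -0.0548, 0.189]
orientation: [3.141, -0.002, -0.002]
contact_force: [0.5, 0.7, 0.0]
grip_width: 0.0202
```

```bash
python3 to.py .638 -.2245 .19
```

```text
6.83 [ 0.5807 -0.0548  0.189 ] x [ 1.    -0.001 -0.001] z [-0.001 -0.    -1.   ] [0.5 0.7 0. ] 0.0202 q [ 0.21  0.39 -0.28  1.81  0.13  0.97 -1.7 ]
shift [ 57.5 169.6  -1. ]
```

Request:
send_rows:
  moves: [17,45,0,0,34,90,0,0,48,130,0,0,55,157,0,0,57.5,169,0,0,57.5,169.5,0,0,57.5,169.5,0,0]

```text
clock: 7.7
tcp_pos: [0.6382, -0.2193, 0.1896]
orientation: [-3.141, -0.002, 0.001]
contact_force: [0.5, 1.0, -0.2]
grip_width: 0.0203
```

```bash
python3 to.py .638 -.2245 .19; cat > snap.py <<'E'
import sys,cv2,numpy as np
from bench import r
for n in sys.argv[2:]:
    f=r.grab_frame(n);cv2.imwrite(f"pics/{n}{sys.argv[1]}.png",f["img"][:,:,::-1]);np.savez(f"pics/{n}{sys.argv[1]}.npz",**{k:np.array(v) for k,v in f.items()})
E
python3 snap.py 3 top side wrist
python3 - <<'E'
import cv2,numpy as np
a=cv2.imread("pics/wrist3.png");b=cv2.imread("pics/top3.png")[170:290,370:500];c=cv2.imread("pics/side3.png")[240:400,280:430]
z=lambda i,h:cv2.resize(i,(int(i.shape[1]*h/i.shape[0]),h),interpolation=cv2.INTER_CUBIC)
cv2.imwrite("pics/c3.png",np.vstack([z(a,300)[:, :400],]) if 0 else np.hstack([z(a,280),z(b,280)[:, :200],z(c,280)[:, :220]]))
E
```

```text
7.7 [ 0.6382 -0.2193  0.1896] x [ 1.     0.002 -0.   ] z [-0.     0.001 -1.   ] [ 0.5  1.  -0.2] 0.0203 q [ 0.39  0.53 -0.22  1.58  0.13  1.05 -1.43]
shift [-0.2  5.2 -0.4]
```

View pics/c3.png

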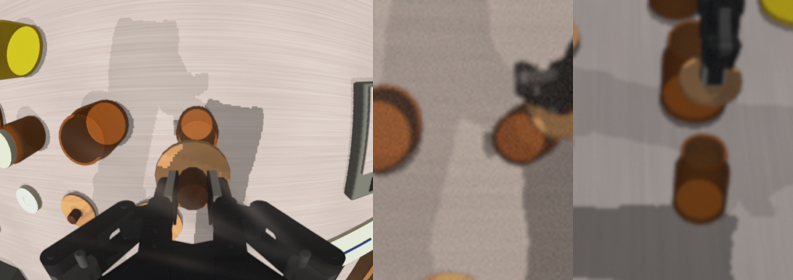

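```bash
cat >> h.py <<'E'
def wrim(f,seed,H,R,m=None):
    hsv=cv2.cvtColor(f["img"],cv2.COLOR_RGB2HSV)
    if m is None: m=(hsv[...,1]>110)&(hsv[...,0]<25)
    c,a,cc=cont(m,seed);T=np.array(f["world_to_cam"]);C=-T[:3,:3].T@T[:3,3]
    q=fish(f,c,H)[:,:2];out=q.mean(0)-C[:2];out/=np.linalg.norm(out)
    t=q@out;s=t>t.max()-.5*R
    # widen by edge bias nothing
    e=fitc(q[s],R);return C,a,cc,e,(np.hypot(*(q[s]-e[:2]).T)-R).std(),fitc(q[s]),s.sum()
E
python3 - <<'E'
from h import *
f=np.load("pics/wrist3.npz");hsv=cv2.cvtColor(f["img"],cv2.COLOR_RGB2HSV)
for u,v in((338,190),(338,215),(338,240),(290,265),(338,250)):print(u,v,hsv[v,u])
for x in wrim(f,(338,215),.085,.024,(hsv[...,1]>150)&(hsv[...,0]<25)):print(x)
E
```

```text
338 190 [ 12 177 163]
338 215 [ 13 176 178]
338 240 [ 13 131 113]
290 265 [ 15 129 215]
338 250 [ 14 128 137]
[ 0.71673798 -0.21926155  0.33328566]
2853
[340.84507536 215.82614791]
[ 0.61331258 -0.23099263  0.024     ]
0.0028574297564615166
[-59.48896334  12.04309708  61.36544854]
53
```

```bash
python3 - <<'E'
from h import *
f=np.load("pics/wrist3.npz");hsv=cv2.cvtColor(f["img"],cv2.COLOR_RGB2HSV)
c,a,cc=cont((hsv[...,1]>150)&(hsv[...,0]<25),(338,215))
print(c.min(0),c.max(0))
for z in(0,.004):
    q=fish(f,c,z)[:,:2]
    for lim in (.02,.03):
        s=q[:,0]>q[:,0].max()-lim;print(z,lim,s.sum(),fitc(q[s],.029).round(4),fitc(q[s]).round(4))
E
```

```text
[307 186] [372 250]
0 0.02 69 [ 0.6308 -0.2256  0.029 ] [ 0.6344 -0.2256  0.0261]
0 0.03 99 [ 0.6307 -0.2259  0.029 ] [ 0.6334 -0.2259  0.0269]
0.004 0.02 69 [ 0.6315 -0.2255  0.029 ] [ 0.6354 -0.2255  0.0258]
0.004 0.03 100 [ 0.6313 -0.2259  0.029 ] [ 0.6344 -0.2259  0.0265]
```

Request:
send_rows:
  moves: [-1.7,5.5,5,0,-1.7,5.5,20,0,-1.7,5.5,38,0,-1.7,5.5,55,0,-1.7,5.5,68,0,-1.7,5.5,77,0,-1.7,5.5,77,0,-1.7,5.5,77,0]

```text
clock: 8.85
tcp_pos: [0.6371, -0.2267, 0.1134]
orientation: [3.141, -0.001, 0.002]
contact_force: [-0.6, -0.5, -0.2]
grip_width: 0.0209
```

```bash
python3 to.py .6365 -.2248 .099; python3 snap.py 4 side;python3 - <<'E'
import cv2
c=cv2.imread("pics/side4.png")[240:400,280:430];cv2.imwrite("pics/c4.png",cv2.resize(c,None,fx=3.5,fy=3.5,interpolation=cv2.INTER_CUBIC))
E
```

```text
8.85 [ 0.6371 -0.2267  0.1134] x [ 1.    -0.     0.001] z [ 0.001 -0.    -1.   ] [-0.6 -0.5 -0.2] 0.0209 q [ 0.4   0.61 -0.21  1.64  0.15  0.91 -1.44]
shift [-0.7 -1.9 14.4]
```

View pics/c4.png

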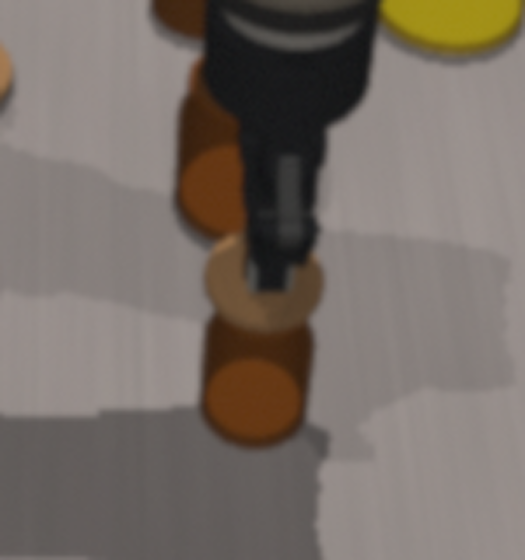

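Lid_small hovers about 15 mm above the small jar and looks aligned. Now I lower it gently.

Request:
send_rows:
  moves: [-0.7,-1.9,3,0,-0.7,-1.9,6,0,-0.7,-1.9,9,0,-0.7,-1.9,12,0,-0.7,-1.9,13,0,-0.7,-1.9,14,0,-0.7,-1.9,14.5,0,-0.7,-1.9,14.5,0]

```text
clock: 9.9
tcp_pos: [0.6362, -0.2247, 0.0991]
orientation: [3.141, -0.001, 0.001]
contact_force: [-2.4, -0.5, 5.6]
grip_width: 0.0206
```

```bash
python3 to.py .6365 -.2248 .099
```

```text
9.9 [ 0.6362 -0.2247  0.0991] x [ 1.    -0.     0.001] z [ 0.001 -0.    -1.   ] [-2.4 -0.5  5.6] 0.0206 q [ 0.39  0.62 -0.21  1.65  0.16  0.89 -1.45]
shift [0.3 0.1 0.1]
```

Request:
send_rows:
  moves: [0,0,0,0,0,0,0,0,0,0,0,0,0,0,0,0,0,0,-10,0,0,0,-40,0,0,0,-70,0,0,0,-95,0]
  hand: 0

```text
clock: 10.9
tcp_pos: [0.6364, -0.2247, 0.1955]
orientation: [3.141, -0.0, 0.003]
contact_force: [0.2, 0.5, -0.2]
grip_width: 0.0857
```

```bash
python3 to.py .462 .015 .16; python3 snap.py 5 side wrist;python3 - <<'E'
import cv2,numpy as np
c=cv2.imread("pics/side5.png")[240:400,280:430];a=cv2.imread("pics/wrist5.png")
cv2.imwrite("pics/c5.png",np.hstack([cv2.resize(c,(375,400),interpolation=cv2.INTER_CUBIC),cv2.resize(a,(533,400))[:,80:480]]))
E
```

```text
10.9 [ 0.6364 -0.2247  0.1955] x [ 1.    -0.     0.002] z [ 0.002 -0.    -1.   ] [ 0.2  0.5 -0.2] 0.0857 q [ 0.4   0.52 -0.22  1.58  0.12  1.06 -1.42]
shift [-174.5 -239.7   35.1]
```

View pics/c5.png

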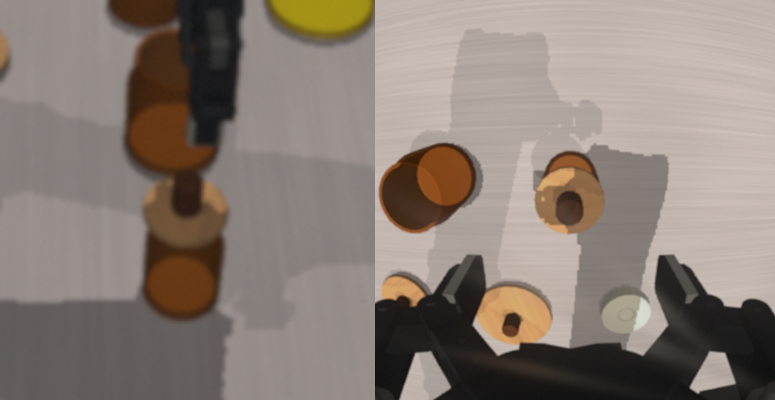

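Lid_small sits level on its jar. Next is the medium lid.

Request:
send_rows:
  moves: [-20,-25,0,0,-50,-65,0,0,-80,-108,0,0,-110,-150,5,0,-138,-190,15,0,-160,-220,25,0,-172,-237,32,0,-174.5,-239.5,35,0]

```text
clock: 12.0
tcp_pos: [0.4604, 0.0159, 0.1578]
orientation: [3.142, 0.003, -0.002]
contact_force: [0.3, -0.3, -0.3]
grip_width: 0.0852
```

Request:
send_rows:
  moves: [0,0,0,0,0,0,0,0]

```text
clock: 12.25
tcp_pos: [0.4623, 0.014, 0.1585]
orientation: [3.141, -0.003, 0.001]
contact_force: [0.0, -0.1, -0.9]
grip_width: 0.0857
```

```bash
python3 snap.py 6 wrist; python3 - <<'E'
from h import *
f=np.load("pics/wrist6.npz");hsv=cv2.cvtColor(f["img"],cv2.COLOR_RGB2HSV)
c,a,cc=cont((hsv[...,1]>75)&(hsv[...,0]<25),(328,224));print("disc",a,cc,fitc(fish(f,c,.016)[:,:2]).round(4))
E
python3 to.py .462 .015 .023
```

```text
disc 7790 [329.30680359 223.34646983] [0.4608 0.0147 0.0403]
12.3 [0.4623 0.014  0.1585] x [ 1.    -0.002  0.001] z [ 0.001 -0.    -1.   ] [-0.4  0.2  0.4] 0.0853 q [ 0.14  0.24 -0.35  2.1   0.11  0.81 -1.85]
shift [ -0.4  -1.  135.5]
```

View pics/wrist6.png

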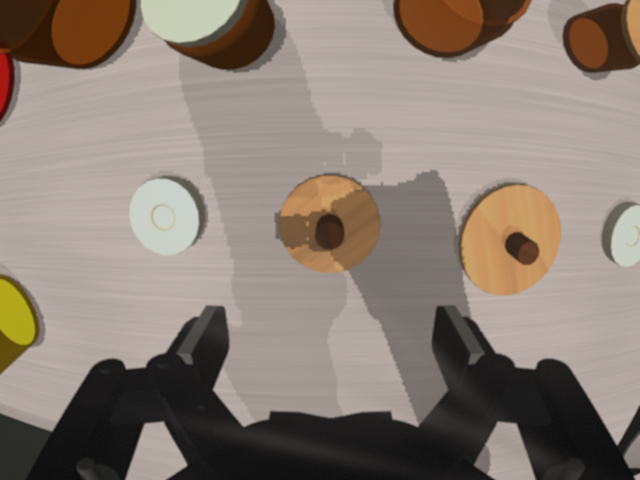

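The medium lid is at (329,223) with its knob at (329,232), centred. I descend and grip.

Request:
send_rows:
  moves: [-1,-1,20,0,-1,-1,50,0,-1,-1,80,0,-1,-1,105,0,-1,-1,125,0,-1,-1,135.5,0,-1,-1,135.5,0,-1,-1,135.5,0]

```text
clock: 13.3
tcp_pos: [0.4612, 0.0159, 0.0234]
orientation: [-3.142, 0.001, -0.002]
contact_force: [0.0, 0.6, 0.4]
grip_width: 0.0854
```

```bash
python3 to.py .4613 .015 .0225
```

```text
13.3 [0.4612 0.0159 0.0234] x [ 1.    -0.001  0.001] z [ 0.001  0.    -1.   ] [0.  0.6 0.4] 0.0854 q [ 0.06  0.48 -0.27  2.19  0.26  0.5  -1.99]
shift [0.1 0.9 0.9]
```

Request:
send_rows:
  moves: [0,0,0,0,0,0,0,0,0,0,0,0,0,0,0,0,0,0,0,0,0,0,0,0,0,0,0,0]
  hand: 1

```text
clock: 14.18
tcp_pos: [0.4606, 0.0159, 0.0231]
orientation: [3.141, -0.0, 0.0]
contact_force: [-2.2, -1.4, 6.4]
grip_width: 0.0205
```

```bash
python3 to.py .4613 .015 .19
```

```text
14.18 [0.4606 0.0159 0.0231] x [ 1. -0.  0.] z [ 0. -0. -1.] [-2.2 -1.4  6.4] 0.0205 q [ 0.06  0.48 -0.27  2.19  0.26  0.5  -1.99]
shift [   0.7    0.9 -166.9]
```

Request:
send_rows:
  moves: [0,0,-8,0,0,0,-30,0,0,0,-60,0,0,0,-95,0,0,0,-125,0,0,0,-150,0,0,0,-165,0,0,0,-167,0]

```text
clock: 15.18
tcp_pos: [0.4609, 0.0159, 0.1905]
orientation: [3.142, -0.001, 0.002]
contact_force: [-0.2, 0.5, -1.6]
grip_width: 0.0207
```

Request:
send_rows:
  moves: [15,7,0,0,40,20,0,0,70,36,0,0,100,51,0,0,130,66,0,0,154,78,0,0,172,87,0,0,178,90,0,0]

```text
clock: 16.18
tcp_pos: [0.6392, -0.0755, 0.1878]
orientation: [3.141, -0.003, -0.003]
contact_force: [0.0, 1.1, -0.9]
grip_width: 0.0206
```

```bash
python3 to.py .638 -.0745 .1105; python3 snap.py 7 side wrist;python3 - <<'E'
import cv2,numpy as np
from h import *
c=cv2.imread("pics/side7.png")[180:380,270:430];a=cv2.imread("pics/wrist7.png")
cv2.imwrite("pics/c7.png",np.hstack([cv2.resize(c,(320,400),interpolation=cv2.INTER_CUBIC),cv2.resize(a,(533,400))[:,60:530]]))
f=np.load("pics/wrist7.npz");hsv=cv2.cvtColor(f["img"],cv2.COLOR_RGB2HSV)
c,a,cc=cont((hsv[...,1]>150)&(hsv[...,0]<25),(338,215))
print(c.min(0),c.max(0))
q=fish(f,c,0)[:,:2]
s=q[:,0]>q[:,0].max()-.025;print(s.sum(),fitc(q[s],.0375).round(4),fitc(q[s]).round(4))
E
```

```text
16.18 [ 0.6392 -0.0755  0.1878] x [ 1.    -0.002 -0.002] z [-0.002 -0.    -1.   ] [ 0.   1.1 -0.9] 0.0206 q [ 0.22  0.48 -0.28  1.66  0.15  1.02 -1.68]
shift [-1.1 -1.1 77.3]
[286 171] [382 225]
97 [ 0.637  -0.0753  0.0375] [ 0.6361 -0.0753  0.0382]
```

View pics/c7.png

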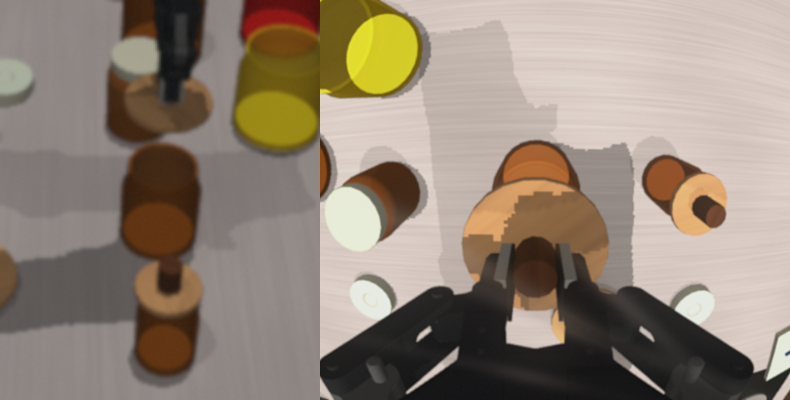

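Medium lid held above the medium jar; the jar position agrees across views at (0.637,-0.075). I descend.

Request:
send_rows:
  moves: [-2,-0.7,8,0,-2,-0.7,22,0,-2,-0.7,38,0,-2,-0.7,52,0,-2,-0.7,60,0,-2,-0.7,63,0,-2,-0.7,63,0,-2,-0.7,63,0]

```text
clock: 17.27
tcp_pos: [0.6369, -0.0735, 0.1274]
orientation: [3.142, -0.001, 0.002]
contact_force: [-0.7, 0.1, -1.0]
grip_width: 0.0206
```

```bash
python3 to.py .6372 -.0748 .1101; python3 snap.py 8 side;python3 - <<'E'
import cv2
c=cv2.imread("pics/side8.png")[180:380,270:430];cv2.imwrite("pics/c8.png",cv2.resize(c,None,fx=3,fy=3,interpolation=cv2.INTER_CUBIC))
E
```

```text
17.27 [ 0.6369 -0.0735  0.1274] x [ 1.    -0.     0.001] z [ 0.001 -0.    -1.   ] [-0.7  0.1 -1. ] 0.0206 q [ 0.21  0.54 -0.27  1.72  0.18  0.9  -1.7 ]
shift [ 0.2  1.3 17.3]
```

View pics/c8.png

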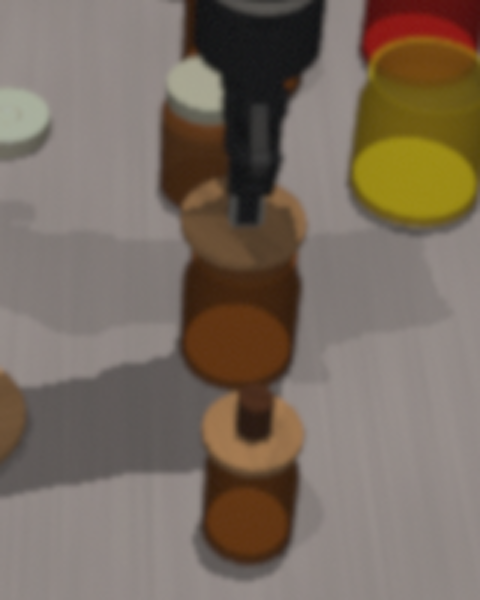

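Request:
send_rows:
  moves: [0,1.3,4,0,0,1.3,8,0,0,1.3,12,0,0,1.3,14,0,0,1.3,15.5,0,0,1.3,17,0,0,1.3,17,0,0,1.3,17,0]

```text
clock: 18.32
tcp_pos: [0.6366, -0.0747, 0.1102]
orientation: [3.142, -0.001, 0.001]
contact_force: [-1.2, 0.4, 3.0]
grip_width: 0.0201
```

```bash
python3 to.py .6372 -.0748 .1101
```

```text
18.32 [ 0.6366 -0.0747  0.1102] x [ 1. -0.  0.] z [ 0. -0. -1.] [-1.2  0.4  3. ] 0.0201 q [ 0.21  0.56 -0.26  1.73  0.18  0.87 -1.7 ]
shift [0.6 0.1 0.1]
```

Request:
send_rows:
  moves: [0,0,0,0,0,0,0,0,0,0,0,0,0,0,0,0,0,0,-10,0,0,0,-40,0,0,0,-65,0,0,0,-85,0]
  hand: 0

```text
clock: 19.32
tcp_pos: [0.6369, -0.0747, 0.1967]
orientation: [3.141, -0.0, 0.002]
contact_force: [-0.3, -0.3, -0.1]
grip_width: 0.0853
```

```bash
python3 to.py .447 -.1465 .16; python3 snap.py 9 side wrist;python3 - <<'E'
import cv2,numpy as np
c=cv2.imread("pics/side9.png")[180:380,270:430];a=cv2.imread("pics/wrist9.png")
cv2.imwrite("pics/c9.png",np.hstack([cv2.resize(c,(360,450),interpolation=cv2.INTER_CUBIC),cv2.resize(a,(600,450))[:,80:520]]))
E
```

```text
19.32 [ 0.6369 -0.0747  0.1967] x [ 1.    -0.     0.002] z [ 0.002 -0.    -1.   ] [-0.3 -0.3 -0.1] 0.0853 q [ 0.23  0.47 -0.28  1.66  0.15  1.03 -1.67]
shift [-190.    71.8   36.4]
```

View pics/c9.png

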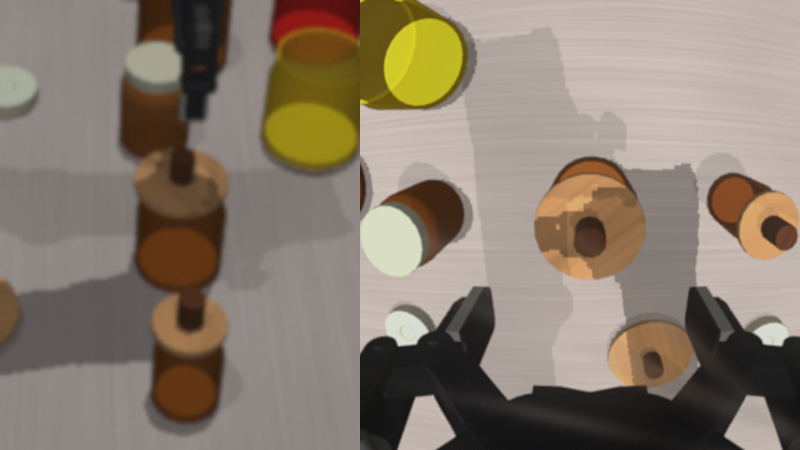

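Medium lid is level and centred. Next is the large lid.

Request:
send_rows:
  moves: [-20,7,0,0,-52,20,0,0,-88,34,0,0,-122,47,8,0,-152,58,18,0,-175,66,28,0,-187,71,35,0,-190,72,36,0]

```text
clock: 20.42
tcp_pos: [0.4458, -0.1469, 0.1582]
orientation: [-3.141, 0.001, 0.002]
contact_force: [-0.6, -0.2, 0.2]
grip_width: 0.0855
```

Request:
send_rows:
  moves: [0,0,0,0,0,0,0,0]

```text
clock: 20.68
tcp_pos: [0.4476, -0.1463, 0.1591]
orientation: [-3.142, -0.001, -0.002]
contact_force: [-0.1, 0.2, -0.1]
grip_width: 0.0857
```

```bash
python3 snap.py 10 wrist; python3 - <<'E'
from h import *
f=np.load("pics/wrist10.npz");hsv=cv2.cvtColor(f["img"],cv2.COLOR_RGB2HSV)
c,a,cc=cont((hsv[...,1]>75)&(hsv[...,0]<25),(328,224));print("disc",a,cc,fitc(fish(f,c,.016)[:,:2]).round(4))
E
python3 to.py .4465 -.1465 .0225
```

```text
disc 12435 [332.50671492 222.12464817] [ 0.4462 -0.1481  0.0513]
20.73 [ 0.4475 -0.1464  0.1591] x [1.    0.    0.001] z [ 0.001  0.    -1.   ] [-0.6  0.6  0.1] 0.0852 q [ 0.43  0.25 -0.28  2.09  0.09  0.81 -1.48]
shift [-1.100e+00  1.000e-01  1.366e+02]
```

View pics/wrist10.png

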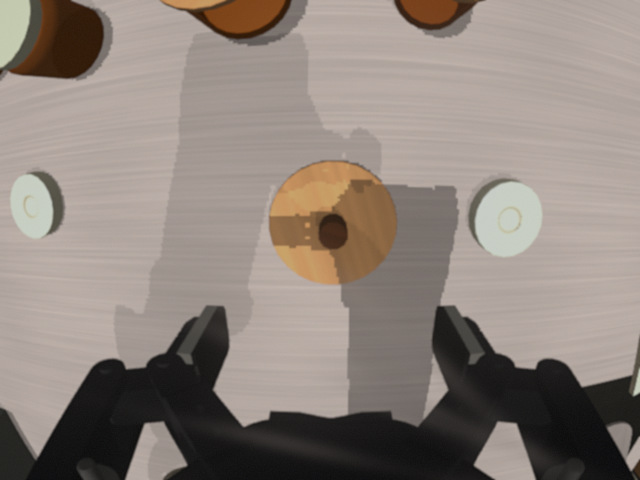

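The large lid is at (332,222) with its knob at (332,231), so its centre is about (0.4465,-0.1475). I descend and grip.

Request:
send_rows:
  moves: [-1,1,20,0,-1,1,50,0,-1,1,80,0,-1,1,105,0,-1,1,125,0,-1,1,136,0,-1,1,136,0,-1,1,136,0]

```text
clock: 21.72
tcp_pos: [0.4462, -0.1478, 0.0235]
orientation: [3.141, -0.0, 0.002]
contact_force: [-0.4, 0.9, -0.2]
grip_width: 0.0853
```

Request:
send_rows:
  moves: [0,0,0,0,0,0,0,0,0,0,0,0,0,0,0,0,0,0,0,0,0,0,0,0,0,0,0,0]
  hand: 1
  newtons: 50

```text
clock: 22.6
tcp_pos: [0.4456, -0.1477, 0.0232]
orientation: [3.141, -0.001, 0.0]
contact_force: [-1.1, 0.6, 5.5]
grip_width: 0.0201
```

Request:
send_rows:
  moves: [0,0,-8,0,0,0,-30,0,0,0,-60,0,0,0,-95,0,0,0,-130,0,0,0,-160,0,0,0,-178,0,0,0,-180,0]

```text
clock: 23.6
tcp_pos: [0.4461, -0.1479, 0.2041]
orientation: [3.141, -0.001, 0.004]
contact_force: [0.8, -0.5, -1.0]
grip_width: 0.0198
```

```bash
python3 to.py .660 .236 .20; python3 snap.py 11 wrist
```

```text
23.6 [ 0.4461 -0.1479  0.2041] x [ 1.    -0.     0.003] z [ 0.003 -0.001 -1.   ] [ 0.8 -0.5 -1. ] 0.0198 q [ 0.45  0.19 -0.29  2.04  0.07  0.92 -1.45]
shift [ 213.7 -384.     4.4]
```

View pics/wrist11.png

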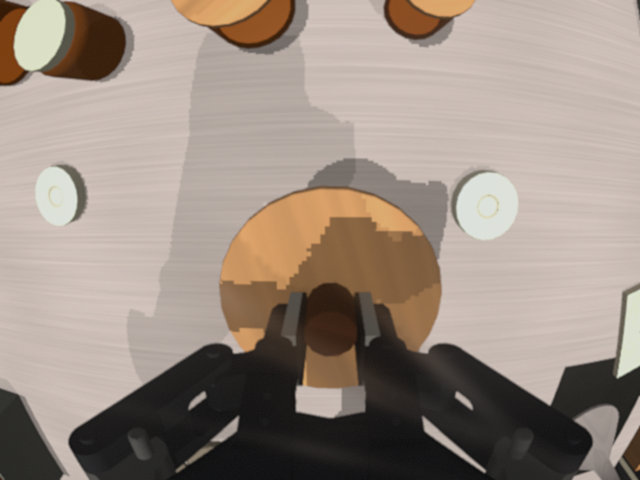

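The large lid is held level. I carry it at 0.20 m.

Request:
send_rows:
  moves: [8,-14,0,0,26,-47,0,0,49,-88,0,0,73,-132,0,0,98,-176,0,0,122,-220,0,0,147,-264,0,0,168,-302,0,0]

```text
clock: 24.65
tcp_pos: [0.6135, 0.1578, 0.2012]
orientation: [-3.141, -0.002, 0.003]
contact_force: [0.5, -0.4, -1.0]
grip_width: 0.0199
```

```bash
python3 to.py .660 .236 .20
```

```text
24.65 [0.6135 0.1578 0.2012] x [ 1.     0.001 -0.002] z [-0.002  0.001 -1.   ] [ 0.5 -0.4 -1. ] 0.0199 q [-0.06  0.47 -0.4   1.67  0.2   1.05 -2.09]
shift [ 46.6 -78.2   1.2]
```

Request:
send_rows:
  moves: [20,-34,0,0,35,-58,0,0,44,-73,0,0,46.5,-78,0,0,46.5,-78,0,0,46.5,-78,0,0]

```text
clock: 25.4
tcp_pos: [0.66, 0.2308, 0.2028]
orientation: [3.141, -0.003, -0.0]
contact_force: [0.2, 0.3, -0.6]
grip_width: 0.0202
```

```bash
python3 to.py .660 .236 .1205; python3 snap.py 12 side wrist;python3 - <<'E'
import cv2,numpy as np
from h import *
c=cv2.imread("pics/side12.png")[100:280,270:450];a=cv2.imread("pics/wrist12.png")
cv2.imwrite("pics/c12.png",np.hstack([cv2.resize(c,(400,400),interpolation=cv2.INTER_CUBIC),cv2.resize(a,(533,400))[:,80:480]]))
f=np.load("pics/wrist12.npz");hsv=cv2.cvtColor(f["img"],cv2.COLOR_RGB2HSV)
c,a,cc=cont((hsv[...,1]>150)&(hsv[...,0]<25)&(hsv[...,0]>8),(338,200))
print(a,cc,c.min(0),c.max(0))
q=fish(f,c,0)[:,:2]
for l in(.015,.025):
  s=q[:,0]>q[:,0].max()-l;print(s.sum(),fitc(q[s],.0485).round(4),fitc(q[s]).round(4))
E
```

```text
25.4 [0.66   0.2308 0.2028] x [ 1.    -0.002 -0.   ] z [-0.    -0.001 -1.   ] [ 0.2  0.3 -0.6] 0.0202 q [-0.17  0.57 -0.39  1.5   0.23  1.12 -2.17]
shift [-0.  -5.3 82.3]
2372 [322.38996627 176.73313659] [268 156] [380 200]
79 [0.6587 0.2356 0.0485] [0.6581 0.2356 0.049 ]
100 [0.6588 0.2355 0.0485] [0.6576 0.2355 0.0495]
```

View pics/c12.png

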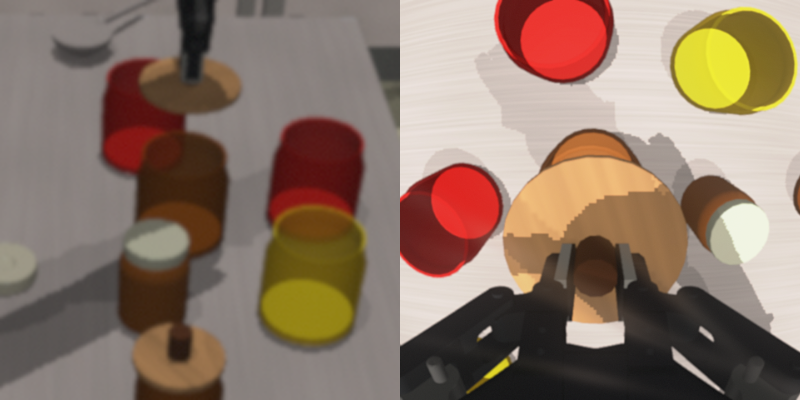

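The large jar is at about (0.6595,0.2357) and the views agree. The red neighbour is clear. I descend.

Request:
send_rows:
  moves: [-0.5,-5,8,0,-0.5,-5,22,0,-0.5,-5,38,0,-0.5,-5,52,0,-0.5,-5,62,0,-0.5,-5,67,0,-0.5,-5,67,0,-0.5,-5,67,0]

```text
clock: 26.5
tcp_pos: [0.66, 0.2374, 0.1364]
orientation: [-3.141, 0.001, -0.002]
contact_force: [-0.1, -0.2, -0.8]
grip_width: 0.0199
```

```bash
python3 to.py .6595 .2357 .1202; python3 snap.py 13 side;python3 - <<'E'
import cv2
c=cv2.imread("pics/side13.png")[100:280,270:450];cv2.imwrite("pics/c13.png",cv2.resize(c,None,fx=3,fy=3,interpolation=cv2.INTER_CUBIC))
E
```

```text
26.5 [0.66   0.2374 0.1364] x [ 1.    -0.     0.001] z [ 0.001  0.    -1.   ] [-0.1 -0.2 -0.8] 0.0199 q [-0.18  0.64 -0.38  1.55  0.26  1.01 -2.2 ]
shift [-0.5  1.7 16.2]
```

View pics/c13.png

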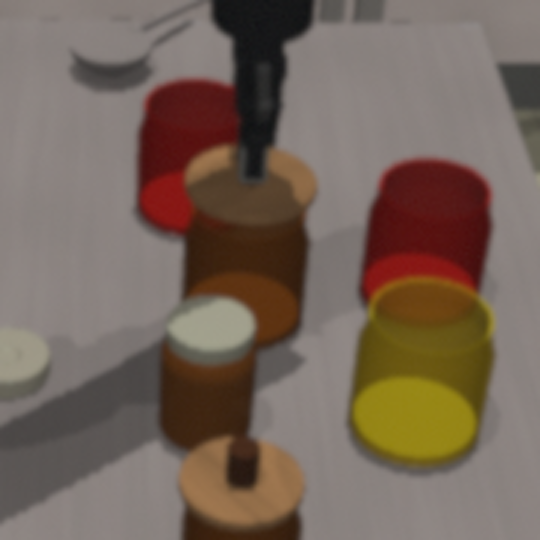

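Request:
send_rows:
  moves: [-0.3,1.7,4,0,-0.3,1.7,8,0,-0.3,1.7,11,0,-0.3,1.7,13,0,-0.3,1.7,14.5,0,-0.3,1.7,16,0,-0.3,1.7,16,0,-0.3,1.7,16,0]

```text
clock: 27.55
tcp_pos: [0.6594, 0.2356, 0.1203]
orientation: [-3.141, 0.0, -0.001]
contact_force: [-2.4, -0.9, 4.0]
grip_width: 0.0203
```

```bash
python3 to.py .6595 .2357 .1202
```

```text
27.55 [0.6594 0.2356 0.1203] x [ 1. -0.  0.] z [ 0.  0. -1.] [-2.4 -0.9  4. ] 0.0203 q [-0.18  0.65 -0.37  1.56  0.27  0.98 -2.21]
shift [ 0.1 -0.1  0.1]
```

Seated at the expected height with light contact. I release, rise and move back out of the view.

Request:
send_rows:
  moves: [0,0,0,0,0,0,0,0,0,0,0,0,0,0,0,0,0,0,-10,0,0,0,-40,0,0,0,-65,0,0,0,-90,0]
  hand: 0

```text
clock: 28.55
tcp_pos: [0.6595, 0.2357, 0.2116]
orientation: [-3.141, 0.0, -0.002]
contact_force: [0.4, 0.2, 0.8]
grip_width: 0.0854
```

Request:
send_rows:
  moves: [-20,5,-10,0,-60,20,-20,0,-100,40,-20,0,-140,60,-20,0,-170,80,-20,0,-190,95,-20,0,-195,100,-20,0,-195,100,-20,0]

```text
clock: 29.55
tcp_pos: [0.465, 0.1358, 0.2305]
orientation: [-3.141, 0.001, -0.002]
contact_force: [-0.2, -0.1, -0.3]
grip_width: 0.0855
```

```bash
python3 to.py; python3 snap.py 14 side top wrist;python3 - <<'E'
import cv2,numpy as np
from h import *
c=cv2.imread("pics/side14.png")[100:400,200:450];a=cv2.imread("pics/top14.png")[120:340,190:490]
cv2.imwrite("pics/c14.png",np.hstack([cv2.resize(c,(333,400),interpolation=cv2.INTER_CUBIC),cv2.resize(a,(465,400),interpolation=cv2.INTER_CUBIC)]))
for n in("top","side"):
  f=np.load(f"pics/{n}14.npz");hsv=cv2.cvtColor(f["img"],cv2.COLOR_RGB2HSV)
  m=(hsv[...,1]>75)&(hsv[...,0]<25)&(hsv[...,2]>95)&(hsv[...,1]<150)
  for P,H,R in(([.6365,-.2248],.093,.03),([.637,-.0748],.103,.041),([.6595,.2357],.113,.052)):
    s=proj(f,[*P,H])[0]
    try:
      c,a,cc=cont(m,s);q=plane(f,cv2.convexHull(c)[:,0,:],H)[:,:2];print(n,s.round(),a,cc.round(),"disc@H",fitc(q).round(4),"expected",P,R)
    except Exception as e: print(e)
E
```

```text
29.55 [0.465  0.1358 0.2305] x [ 1.    -0.001  0.002] z [ 0.002  0.    -1.   ] [-0.2 -0.1 -0.3] 0.0855 q [-0.01  0.2  -0.45  1.98  0.1   0.99 -2.08]
top [443. 223.] 516 [441. 224.] disc@H [ 0.635  -0.2211  0.0306] expected [0.6365, -0.2248] 0.03
top [376. 222.] 1045 [374. 222.] disc@H [ 0.6357 -0.072   0.0415] expected [0.637, -0.0748] 0.041
top [234. 210.] 1686 [234. 210.] disc@H [0.6598 0.2364 0.0523] expected [0.6595, 0.2357] 0.052
side [354. 323.] 545 [353. 325.] disc@H [ 0.6358 -0.2255  0.03  ] expected [0.6365, -0.2248] 0.03
side [350. 259.] 826 [350. 261.] disc@H [ 0.6373 -0.0754  0.0414] expected [0.637, -0.0748] 0.041
side [352. 166.] 772 [352. 167.] disc@H [0.6606 0.2349 0.053 ] expected [0.6595, 0.2357] 0.052
```

View pics/c14.png

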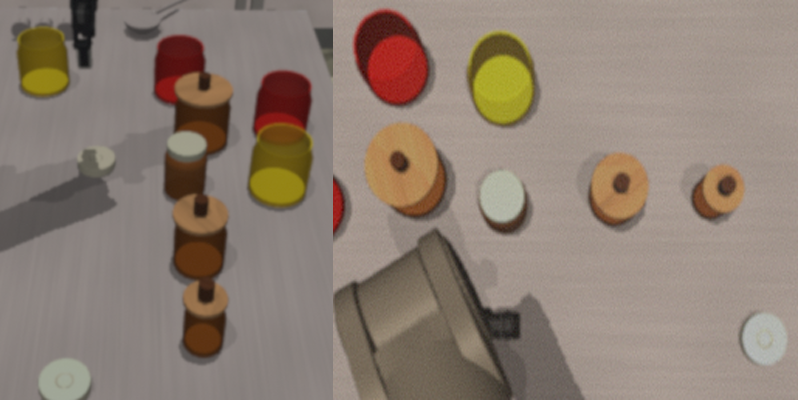

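All three lids show up as full discs of the right radius at the seated height. Their centres are within about 4 mm of the jars in both views, and nothing else has moved. Handing in.

```bash
python3 -c "
from bench import r
print(r.hand_in())"
```

```text
the job is handed in; nothing more can be done
None
```

All three lids are on their own amber jars (small, medium, then large), and I handed the job in at about 30 s of the 96 s allowed. `hand_in` reports no verdict.

- **Seating:** I released each lid at the height expected for a seated lid, with 3–6 N of upward contact force.
- **Final position:** In the last top and side pictures the discs measure about 30, 41–42 and 52–53 mm in radius at the seated height. Their centres are within about 1.5 mm (side) and 4 mm (top) of the jar positions I used.
- **Level:** All three lids look level in the last pictures. The medium lid looked slightly tilted while in the gripper, but not after release.
- **Disagreement:** For the small jar the top and side views differ by about 4–5 mm in y, while the wrist view and the top view's base fit lie between them. I put this down to calibration and edge error; it is within the 7 mm play.
- **Left alone:** The jars stand where they were as far as the pictures show. I did not touch the weights, the sealed jar or the red and yellow look-alikes.

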